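Close the photometer's light shield and hold it down

ROBOT

A 6-joint arm with a two-finger parallel gripper is mounted at the origin on the work surface. World frame = base frame: x ahead of the robot, y to its left, z up, the work surface at z = 0. Lengths are in mm, angles in rad, forces in N, time in s.
With the tool pointing down it reaches from about 275 to 725 mm from the base axis. Payload 5.6 kg.
Tool frame: the origin (TCP) lies midway between the tips of the shut fingers; the grasp point (between the pads) lies 19 mm behind it; z points along the fingers, y is the line along which they close (so a half turn about z gives the same grasp; the last joint's range is limited). The gripper opens to 85 mm and grips with 20 to 120 N. Pads are 22 mm wide; open, the fingers measure 114 mm over their backs; the gripper's body (76 mm by 85 mm) begins 54 mm behind the grasp point. The pads swing forward as they close: fully open they stand 13 mm farther back than shut.
Start: joints at [-0.973, 0.255, 0.108, 0, -1.424, -0.285], TCP at [169.268, -523.298, 198.483] pointing down, gripper open.
Joint ranges: [-2.95, 2.95], [-1.21, 1.97], [-1.09, 1.5], [-2.87, 1.71], [-2.94, -0.07], [-3.05, 3.05]. Speed limits (rad/s): [2.57, 2.57, 3.14, 3.14, 3.14, 3.14].

INTERFACE

Orientations are given as a rotation vector (axis times angle).
In Python, from rig import robot, cams, ticket gives the robot as it stands.
- The arm moves only by the shell command python3 -m crank 'ROWS'. ROWS is JSON, a list of rows, each a list of 7 numbers: the shift along the tool's x, y, z in units of 50 mm (1.0 is 50 mm), then the turn, a rotation vector about the tool's x, y, z in units of 5 degrees (1.0 is 5 degrees), then the opening, from 0 (shut) to 1 (fully open). In form: [[x, y, z, wx, wy, wz, hand], ...]. A call has 1 to 5 rows; each row is the pose to reach, as a shift and turn from the pose commanded when the call began, along the tool's axes at that moment; what a row does not reach only later rows make up. A row lasts 1/10 s, in which the tool goes at most 50 mm and 8.59 degrees, less where a joint would pass 70% of its speed; a pose out of reach is approached as far as the arm can. A call with a gripper value outside its range is refused whole. The fingers move at their own pace and stop on an object; the grip force is fixed at half the most. Time passes only in rows, so rows that repeat a pose let the fingers close. It gives the time, the measured TCP pose, the force, the opening and the grip force at its end, in the units of the state.
- robot.get_state(): the state, without advancing time (a new reading comes with each control period).
- cams.grab_frame(name): name is "scene" or "top" or "wrist"; returns (picture, depth): 400x640x3 uint8, red, green, blue; 400x640 float32, mm along the optical axis (not along the pixel's ray), 0 where there is no reading.
- cams.get_calibration(name): a dict with "K" (3x3 intrinsics, pixels), "origin" and "rotation" of the camera in the world. Camera axes: x right, y down, z forward; pixel columns grow to the right and rows downward; lengths in mm; the calibration is good to about 2 mm. The wrist camera is an equidistant fisheye: a pixel r from the principal point sees the ray r / f radians off the axis. A picture is of the moment at which its call begins: read the wrist's pose just before it. get_calibration takes no time and is no camera call; for the wrist camera it gives the pose at the moment of the call.
- ticket.close_job(): hands the job in; it is judged then, once.
The state is a dict: "clock": time; "q": joint angles; "qvel": joint speeds; "effort": joint torques, N m; "tool_pos": TCP position; "ee_rot": TCP orientation; "ft_force": force on the tool from outside, world axes, zero at the start; "wrist_torque": the same for the moment, N m; "width": finger opening in mm; "grasp_force": force on a finger pad.
Only numpy, scipy, OpenCV 4.12 (cv2) and the standard library are available. Lean on these libraries where they do the work, as an engineer would, in place of code of your own. Each camera call takes 0.05 s, during which the arm holds its last target. There are 200 camera calls.

TASK

The sample vial already stands in the well of the white photometer. Put the blue light shield over it, mouth down, then press it down against the sprung well until its rim sits flat and firmly on the instrument's deck, and finish still holding it down there: the spring lifts it as soon as you let go. Press firmly but do not lean on the instrument hard (keep the force on the deck well below 40 N), leave the vial in the well and do not disturb the other things on the bench.

Things in the scene. Friction and masses are not known exactly. Their poses are not given: they have to be found in the camera images.
- photometer: White benchtop photometer, fixed to the bench, 210 mm along its x, 170 mm along its y. Origin: centre of its underside; its z is up, its -x side (with the lower console, bluish display, top of the display about 70 mm above the bench) is the front. The rear part (local x from +15 to +105 mm) is a flat white deck 75 mm above the bench with the sample well in it.
- well (a point): Centre of the mouth of the round sample well, level with the deck, 75 mm above the bench (local x = +45 mm, y = 0 in the photometer). z up, axes parallel to the photometer's. The bore is 26 mm wide, upright, marked by a black disc 54 mm across; the sprung plunger forms its floor, 32 mm below the deck.
- plunger (a joint): Travel of the sprung plunger under the vial, in m: 0 = up (at rest), growing as it is pressed down, 0.016 at its own end. It pushes up with 3 N at 0, rising by 0.5 N per mm (8 N at 10 mm). The shield's rim lands on the deck at about 0.010: that is the hard stop.
- vial: Sample vial in the well, 24 mm across, 66 mm tall, amber glass with a white cap whose edge is bevelled. Origin: centre of its underside, z up. Loose: it stands on the plunger with its top 34 mm above the deck. About 35 g.
- shield: Blue plastic light shield standing mouth down on the bench at the start, 60 mm tall. Origin: centre of its open rim (underside), z up. The skirt is 46 mm across and 36 mm tall, with a round cavity 34 mm across and 24 mm deep, open below; above it a round solid grip 34 mm across and 24 mm tall (from 36 to 60 mm above the rim). About 70 g. Resting on the vial its rim stands 10 mm above the deck.
- red_vial: Bystander: vial with a red cap, 24 mm across, 66 mm tall, standing on the bench. Origin: centre of its underside.
- jar_lid: Bystander: flat white screw lid, 60 mm across, 14 mm tall. Origin: centre of its underside.
- beaker: Bystander: small glass beaker, 60 mm across at the rim, 60 mm tall. Origin: centre of its underside.
- jar: Bystander: white plastic jar, 84 mm across, 120 mm tall. Origin: centre of its underside.
- pipette: Bystander: white and blue pipette lying on the bench, 270 mm long along its x, up to 30 mm wide, 26 mm tall; origin on the underside near the middle of its length.
There are look-alikes about, which are no part of the job. Leave any black or turquoise look-alike of the vial alone. Of the things shaped like the shield, the blue one is meant.

How it is judged (in metres and radians):
On the way, in this order (a step that is already met when the one before it is completed fails the run):
1. the shield is over the vial, its rim below the vial's top (horizontal distance between shield and well below 0.01 m and z of shield in the frame of well below 0.025 m and angle between shield's own z axis and vertical below 0.25 rad), for 0.04 s.
2. the shield is pressed down on the deck against the sprung plunger (horizontal distance between shield and well below 0.008 m and z of shield in the frame of well below 0.002 m and angle between shield's own z axis and vertical below 0.07 rad and value of joint plunger above 0.008 m and contact force between shield and photometer above 1.5 N), for 0.3 s.
At the end, for the whole second after the job is handed in: The robot still holds the shield down: shield centred within 8 mm of the well, rim within 2 mm of the deck, tilt under 0.07 rad, pressing the deck with 1.5 to 40 N, plunger pressed by more than 8 mm, the vial upright in the well beneath it, nothing moving (all of step 2 and contact force between shield and photometer below 40 N and contact force between any of the fingers, the arm and shield above 1.5 N and linear speed of shield below 0.02 m/s and horizontal distance between vial and well below 0.006 m and z of vial in the frame of well below -0.038 m); the arm keeps its last pose, push and grip.
It fails at once if a bystander is moved by more than 20 mm (distance of any of red_vial, jar_lid, beaker, jar, pipette from where it was at the start of the episode above 0.02 m).
It fails at once if a bystander is tipped over (angle between any of red_vial, jar_lid, beaker, jar, pipette's own z axis and vertical above 0.35 rad).
It fails at once if the vial is taken out of the well (z of vial in the frame of well above -0.015 m).
It fails at once if the shield is forced onto the instrument with more than 60 N (contact force between shield and photometer above 60 N).
It also fails if it takes over 38 s, if anything falls off the work surface, if the arm or the gripper's body presses on something with over 40 N, if the wrist force passes 120 N, or if a joint passes its speed limit or range.

## Working session

There is one attempt and no reset: what is moved stays moved. The work goes in short steps, Python scripts to look and compute and a shell command to move; the robot and the scene stay as the last step left them, time stands still between calls to the robot, and variables do not carry over. Pictures are saved under pics/ and viewed, at most 10 in all, crops included, and the job is handed in when it is done.

```bash
mkdir -p pics; ls
python3 - <<'E'
from rig import robot,cams,ticket
import cv2,numpy as np
s=robot.get_state(); print(s['clock'],s['tool_pos'],s['ee_rot'],s['ft_force'],s['width'])
for n in ('scene','top'):
    p,d=cams.grab_frame(n); np.savez(f'{n}0.npz',p=p,d=d); cv2.imwrite(f'pics/{n}0.png',p[:,:,::-1])
    c=cams.get_calibration(n); print(n,c)
E
```

```text
pics
0.0 [ 169.11415284 -522.78841238  197.60989624] [ 4.89128589e-01 -3.10290585e+00 -2.82832728e-03] [-0.06828462 -1.14810183 -0.54105124] 84.89702497266447
scene {'K': array([[403.27633813,   0.        , 315.88456059],
       [  0.        , 403.27633813, 197.45938861],
       [  0.        ,   0.        ,   1.        ]]), 'origin': array([1303.25623893,  -10.76687642,  817.19027206]), 'rotation': array([-1.71792575, -1.81023379,  0.74111372])}
top {'K': array([[408.12271268,   0.        , 318.31210349],
       [  0.        , 408.12271268, 198.74566563],
       [  0.        ,   0.        ,   1.        ]]), 'origin': array([ 417.81727567,  -59.79479871, 1213.402016  ]), 'rotation': array([-2.18042482,  2.13562574, -0.10063786])}
```

View pics/scene0.png

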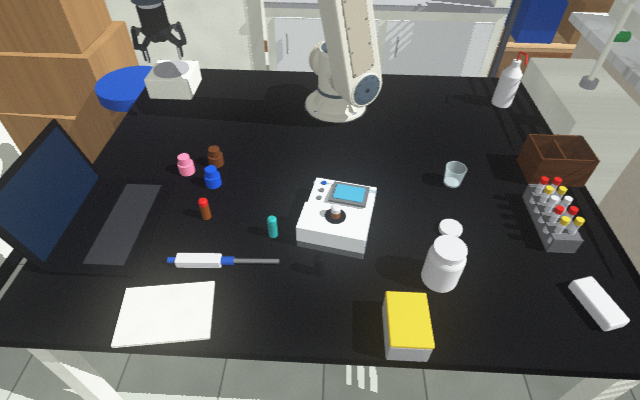

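View pics/top0.png

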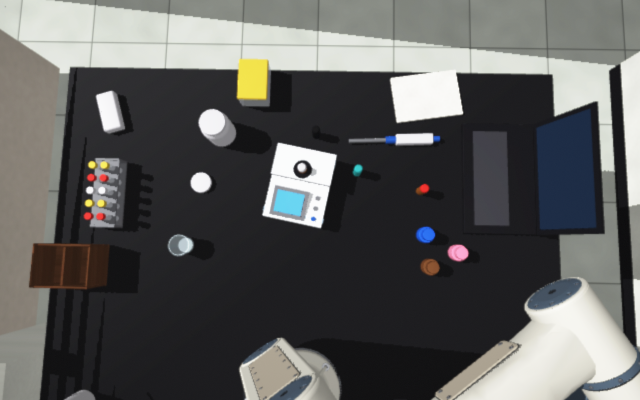

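Scene: blue shield at scene (212,177) / top (426,235). The white-capped vial is in the well at scene (336,211) / top (303,169). Look-alikes for the shield are pink at scene (186,165) / top (458,253) and brown at scene (216,157) / top (430,267). The turquoise vial is at top (358,170), the black vial at (316,132), and the red-capped bystander at (423,188). I choose the blue one, and will check it in a crop while I measure.

```bash
cat > h.py <<'E'
import cv2,numpy as np
from scipy.spatial.transform import Rotation as R
def ray(c,px):
    K=c['K']; v=np.array([(px[0]-K[0,2])/K[0,0],(px[1]-K[1,2])/K[1,1],1.])
    return np.array(c['origin']),R.from_rotvec(c['rotation']).apply(v)
def onplane(c,px,z):
    o,v=ray(c,px); return o+v*(z-o[2])/v[2]
def proj(c,P):
    p=R.from_rotvec(c['rotation']).inv().apply(np.array(P)-c['origin']); return (c['K']@(p/p[2]))[:2]
def blobs(m,amin=15):
    n,l,s,ce=cv2.connectedComponentsWithStats(m.astype(np.uint8))
    return [(ce[i].round(1),s[i].tolist()) for i in range(1,n) if s[i][4]>=amin]
E
python3 - <<'E'
from h import *
from rig import cams
for n in ('scene','top'):
    f=np.load(f'{n}0.npz'); p,d=f['p'],f['d']; c=cams.get_calibration(n)
    hsv=cv2.cvtColor(p,cv2.COLOR_RGB2HSV); H,S,V=cv2.split(hsv)
    print(n)
    for name,m in dict(blue=(H>105)&(H<125)&(S>180)&(V>90),pink=(H>150)&(H<175)&(S>60)&(V>120),brown=(H>5)&(H<18)&(S>120)&(V>50),teal=(H>80)&(H<95)&(S>120)&(V>80)).items():
        for ce,s in blobs(m,60):
            if s[4]<1500:
                x,y=ce.astype(int); o,v=ray(c,ce); print(name,ce,s,'depth',(o+v*d[y,x]).round(0),'z60',onplane(c,ce,60).round(0))
    b=(160,360,150,240) if n=='scene' else (255,345,135,235)
    # deck: white region depth ; black disc
    m=np.zeros(V.shape,bool); m[b[2]:b[3],b[0]:b[1]]=1
    for ce,s in blobs(m&(V<70),60): print('dark',ce,s,onplane(c,ce,75).round(1))
    u,v_=(336,210) if n=='scene' else (303,168)
    cv2.imwrite(f'pics/crop_{n}.png',cv2.resize(np.hstack([p[v_-30:v_+30,u-30:u+30],p[(177 if n=='scene' else 240)-30:][:60,(212 if n=='scene' else 426)-30:][:,:60]])[:,:,::-1],None,fx=6,fy=6,interpolation=cv2.INTER_NEAREST))
a=[cv2.imread(f'pics/crop_{n}.png') for n in('scene','top')]
cv2.imwrite('pics/crops.png',cv2.resize(np.vstack(a),None,fx=.8,fy=.8))
E
```

```text
scene
blue [122.4  84.8] [96, 66, 56, 45, 1423] depth [ -427. -1034.  -194.] z60 [   8. -776.   60.]
blue [212. 177.] [204, 165, 18, 24, 336] depth [ 465. -343.   42.] z60 [ 485. -335.   60.]
pink [185.3 164.5] [177, 153, 19, 23, 327] depth [ 415. -434.   41.] z60 [ 436. -424.   60.]
brown [551.3  54.3] [531, 52, 41, 6, 147] depth [-1983.  1788.  -694.] z60 [-344.  890.   60.]
brown [ 60.3 100.7] [53, 95, 16, 15, 60] depth [ -460. -1415.  -317.] z60 [ 127. -948.   60.]
brown [215.2 156.1] [208, 145, 16, 23, 270] depth [ 371. -355.   41.] z60 [ 394. -347.   60.]
brown [205.4 212.3] [199, 205, 13, 15, 125] depth [ 589. -334.   28.] z60 [ 618. -321.   60.]
teal [272.2 226. ] [267, 215, 11, 23, 209] depth [ 642. -148.   46.] z60 [ 654. -145.   60.]
dark [245.9 191.3] [160, 150, 200, 90, 13219] [ 551.1 -227.1   75. ]
top
blue [389.9 139.1] [386, 136, 9, 8, 64] depth [ 729. -248.   28.] z60 [ 721. -243.   60.]
blue [425.1 234.3] [416, 226, 19, 17, 254] depth [ 449. -342.   61.] z60 [ 449. -342.   60.]
pink [457.6 252.3] [448, 245, 21, 16, 275] depth [ 401. -432.   60.] z60 [ 401. -432.   60.]
brown [429.6 266.5] [420, 259, 20, 17, 259] depth [ 360. -353.   63.] z60 [ 360. -354.   60.]
teal [357.3 169.4] [353, 164, 10, 12, 87] depth [ 630. -150.   63.] z60 [ 630. -150.   60.]
dark [300.  184.2] [255, 135, 90, 100, 4279] [582.1  11.8  75. ]
dark [302.5 169.9] [294, 161, 17, 17, 136] [623.1   5.8  75. ]
```

View pics/crops.png

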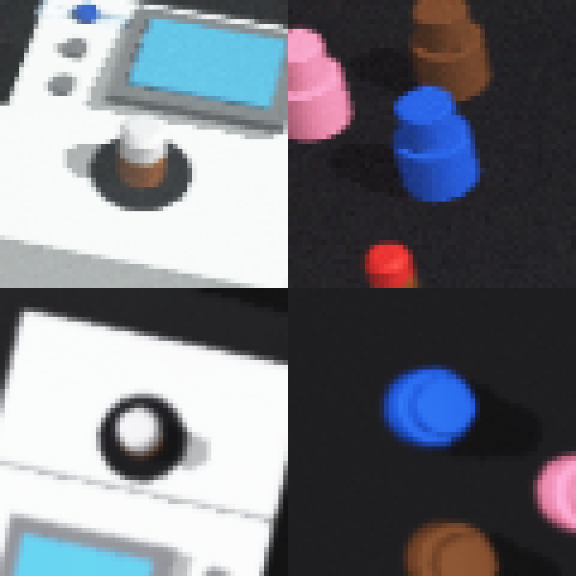

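Crop: the blue shield stands upright and is distinct from the pink and brown ones. The well disc is centred at about top (302,169) with the white cap inside it. I move above the shield and refine with the wrist camera.

```bash
cat >> h.py <<'E'
def units(s,P):
    return (R.from_rotvec(s['ee_rot']).inv().apply(np.array(P)-s['tool_pos'])/50).round(3)
def wray(c,px):
    K=c['K']; a=np.array([px[0]-K[0,2],px[1]-K[1,2]])/K[0,0]; r=np.hypot(*a)
    v=np.array([*(a/max(r,1e-9)*np.sin(r)),np.cos(r)]); return np.array(c['origin']),R.from_rotvec(c['rotation']).apply(v)
def wplane(c,px,z):
    o,v=wray(c,px); return o+v*(z-o[2])/v[2]
E
python3 -m crank '[[-1,0.27,0,0,0,0,1],[-2,0.53,0,0,0,0,1],[-3,0.8,0,0,0,0,1],[-4,1.07,0,0,0,0,1],[-5,1.34,0,0,0,0,1]]'
python3 -m crank '[[-0.8,0.22,0,0,0,0,1],[-1.2,0.33,0,0,0,0,1],[-1.2,0.33,0,0,0,0,1],[-1.2,0.33,0,0,0,0,1]]'
python3 - <<'E'
from h import *
from rig import robot,cams
s=robot.get_state(); print(s['clock'],s['tool_pos'],s['ee_rot'],s['ft_force'])
c=cams.get_calibration('wrist'); p,d=cams.grab_frame('wrist'); print(c); np.savez('w1.npz',p=p,d=d)
cv2.imwrite('pics/w1.png',p[:,:,::-1])
hsv=cv2.cvtColor(p,cv2.COLOR_RGB2HSV); H,S,V=cv2.split(hsv)
for ce,st in blobs((H>105)&(H<125)&(S>150)&(V>60),60): print(ce,st,wplane(c,ce,60).round(1),wplane(c,ce,36).round(1))
E
```

```text
clock: 0.6
tool_pos: [380.3, -385.8, 198.2]
ee_rot: [0.489, -3.103, -0.001]
ft_force: [-0.1, -1.0, 0.2]
width: 85.7
grasp_force: 0.0
clock: 1.0
tool_pos: [431.1, -352.9, 198.0]
ee_rot: [0.491, -3.102, -0.001]
ft_force: [0.1, 0.4, -0.2]
width: 85.6
grasp_force: 0.0
1.0 [ 431.06396792 -352.92477745  197.97561981] [ 4.90698070e-01 -3.10201949e+00 -1.00928330e-03] [ 0.057203    0.37821234 -0.21665929]
{'K': array([[309.70691629,   0.        , 318.52607809],
       [  0.        , 309.70691629, 198.32187992],
       [  0.        ,   0.        ,   1.        ]]), 'origin': array([ 354.0024951 , -376.41248249,  374.60329837]), 'rotation': array([1.72300642, 2.37177469, 0.38113232])}
[314.8 184.2] [295, 161, 40, 47, 1482] [ 438.6 -352.6   60. ] [ 445.1 -350.8   36. ]
[240.5 339.7] [234, 334, 14, 12, 116] [ 686.1 -383.8   60. ] [ 711.4 -384.4   36. ]
```

View pics/w1.png

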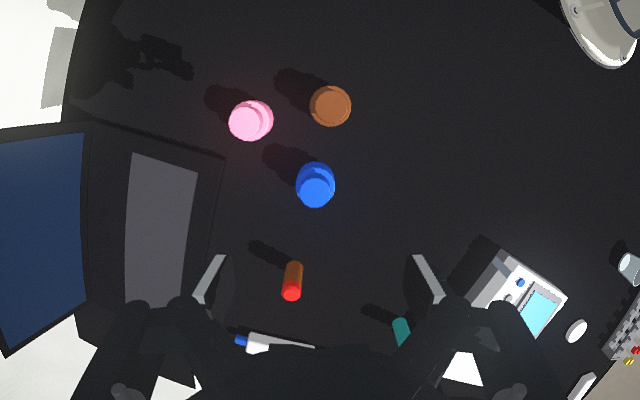

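Wrist view: the blue shield is at (315,185), pink at (250,120), brown at (330,106) and the red vial at (291,280). The arm was still settling, so I grab again at rest and separate the bright grip top.

```bash
python3 -m crank '[[0,0,0,0,0,0,1],[0,0,0,0,0,0,1]]'
cat > see.py <<'E'
from h import *
from rig import robot,cams
def wr(tag):
    s=robot.get_state(); c=cams.get_calibration('wrist'); p,d=cams.grab_frame('wrist'); np.savez(tag+'.npz',p=p,d=d)
    print(s['clock'],s['tool_pos'].round(1),'qvel',np.abs(s['qvel']).max().round(4)); return s,c,p,d
def fit(m):
    cs,_=cv2.findContours(m.astype(np.uint8),cv2.RETR_EXTERNAL,cv2.CHAIN_APPROX_NONE)
    k=max(cs,key=cv2.contourArea); return cv2.fitEllipse(k),k
E
python3 - <<'E'
from see import *
s,c,p,d=wr('w2')
def rep(n,c,p,d,box,f):
    x0,x1,y0,y1=box; H,S,V=cv2.split(cv2.cvtColor(p,cv2.COLOR_RGB2HSV))
    m=(H>105)&(H<125)&(S>150)&(V>60); b=np.zeros_like(m); b[y0:y1,x0:x1]=1; m&=b
    t,_=cv2.threshold(V[m].reshape(-1,1),0,255,cv2.THRESH_OTSU); 
    (e,k)=fit(m&(V>t)); (g,k2)=fit(m)
    print(n,t,'bright',e,f(c,e[0],60).round(1),'all',g,'depthmed',np.median(d[m&(V>t)]))
    # depth points of the top: z within 55..65
    ys,xs=np.nonzero(m); P=[]
    for x,y in zip(xs,ys):
        if n=='top': o,v=ray(c,(x,y)); P.append(o+v*d[y,x])
        else:
            o,v=wray(c,(x,y)); zz=R.from_rotvec(c['rotation']).inv().apply(v)[2]; P.append(o+v*d[y,x]/zz)
    P=np.array(P); 
    for lo,hi in((52,68),(30,42)):
        q=P[(P[:,2]>lo)&(P[:,2]<hi)]
        if len(q): print(' z',lo,len(q),q.mean(0).round(1),q.min(0).round(0),q.max(0).round(0))
rep('wrist',c,p,d,(270,360,140,240),wplane)
f=np.load('top0.npz'); rep('top',cams.get_calibration('top'),f['p'],f['d'],(400,440,215,255),onplane)
E
```

```text
clock: 1.25
tool_pos: [430.4, -353.9, 198.6]
ee_rot: [-0.487, 3.104, -0.0]
ft_force: [-0.2, -0.4, 0.1]
width: 85.5
grasp_force: 0.0
1.25 [ 430.4 -353.9  198.6] qvel 0.0017
wrist 204.0 bright ((317.4888000488281, 189.54092407226562), (32.01078414916992, 38.75852966308594), 30.48209571838379) [ 443.  -349.1   60. ] all ((315.688720703125, 184.76817321777344), (39.405635833740234, 46.33495330810547), 0.509371817111969) depthmed 329.94907
 z 52 770 [ 446.2 -350.6   60.8] [ 430. -367.   52.] [ 465. -334.   63.]
 z 30 433 [ 437.5 -352.9   36.7] [ 424. -373.   30.] [ 464. -328.   42.]
top 168.0 bright ((425.27801513671875, 234.10504150390625), (14.305912017822266, 17.356048583984375), 92.9504165649414) [ 449.7 -342.7   60. ] all ((425.1547546386719, 234.3352508544922), (16.692949295043945, 19.079633712768555), 89.42633819580078) depthmed 1150.1869
 z 52 116 [ 450.7 -351.3   59.7] [ 436. -368.   52.] [ 467. -335.   66.]
 z 30 80 [ 449.2 -343.2   35.8] [ 428. -372.   30.] [ 471. -328.   41.]
```

Run:
```python
from see import *
s=robot.get_state(); print(units(s,(448.5,-351,100)),units(s,(448.5,-351,38)))
```

```text
[-0.36  -0.057  1.973] [-0.36  -0.057  3.213]
```

```bash
python3 -m crank '[[-0.36,-0.06,0.7,0,0,0,1],[-0.36,-0.06,1.5,0,0,0,1],[-0.36,-0.06,1.9,0,0,0,1],[-0.36,-0.06,1.9,0,0,0,1],[-0.36,-0.06,1.9,0,0,0,1]]'
python3 - <<'E'
from see import *
s,c,p,d=wr('w3')
H,S,V=cv2.split(cv2.cvtColor(p,cv2.COLOR_RGB2HSV)); m=(H>105)&(H<125)&(S>150)&(V>60)
Rc=R.from_rotvec(c['rotation']); P=[]
for y,x in zip(*np.nonzero(m)):
    o,v=wray(c,(x,y)); P.append(o+v*d[y,x]/Rc.inv().apply(v)[2])
P=np.array(P); P=P[np.hypot(P[:,0]-448,P[:,1]+351)<50]
T=R.from_rotvec(s['ee_rot']).inv().apply(P-s['tool_pos'])
for lo,hi in((55,66),(30,41)):
    k=(P[:,2]>lo)&(P[:,2]<hi); q=P[k]; t=T[k]; print(lo,len(q),((q.min(0)+q.max(0))/2).round(1),'tool frame mid',((t.min(0)+t.max(0))/2).round(1),np.ptp(t,axis=0).round(1))
cv2.imwrite('pics/w3.png',p[:,:,::-1]); print(units(s,(448.5,-351,38)))
E
```

```text
clock: 1.8
tool_pos: [449.2, -351.3, 104.4]
ee_rot: [-0.489, 3.103, -0.002]
ft_force: [-0.6, -1.2, 0.8]
width: 85.2
grasp_force: 0.0
1.8 [ 449.2 -351.3  104.4] qvel 0.0336
55 793 [ 447.2 -350.3   59. ] tool frame mid [ 1.6  1.6 45.4] [33.2 32.7  7.9]
30 520 [ 444.8 -350.5   35.5] tool frame mid [ 6.6  1.4 68.9] [35.8 45.5 10.9]
[0.012 0.012 1.329]
```

View pics/w3.png

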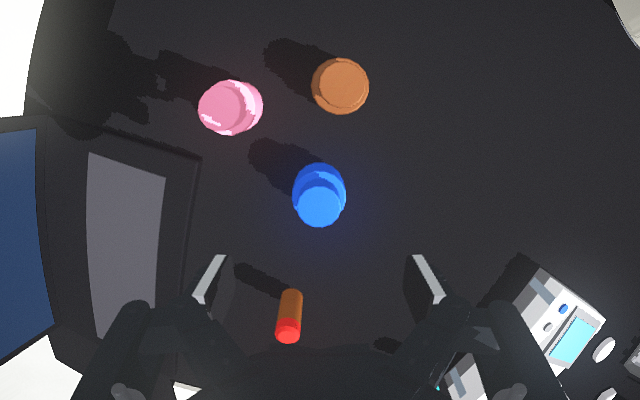

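Wrist view: the shield grip top at (320,206) lies midway between the fingers at x≈215 and 425, and is within 2 mm of the tool axis. I descend and grip.

```bash
python3 -m crank '[[0.02,0.01,0.5,0,0,0,1],[0.02,0.01,0.9,0,0,0,1],[0.02,0.01,1.2,0,0,0,1],[0.02,0.01,1.25,0,0,0,1],[0.02,0.01,1.25,0,0,0,1]]'
python3 -m crank '[[0,0,0,0,0,0,1],[0,0,0,0,0,0,0.45],[0,0,0,0,0,0,0.45],[0,0,0,0,0,0,0.45]]'
```

```text
clock: 2.35
tool_pos: [448.8, -351.0, 42.4]
ee_rot: [-0.489, 3.102, -0.002]
ft_force: [0.5, -0.3, -0.1]
width: 85.7
grasp_force: 0.0
clock: 2.75
tool_pos: [448.3, -350.5, 41.4]
ee_rot: [-0.489, 3.103, -0.001]
ft_force: [0.2, 0.2, 0.6]
width: 44.2
grasp_force: 0.0
```

```bash
python3 -m crank '[[0,0,0.06,0,0,0,0.42],[0,0,0.06,0,0,0,0],[0,0,0.06,0,0,0,0],[0,0,0.06,0,0,0,0],[0,0,0.06,0,0,0,0]]'
python3 -m crank '[[0,0,0,0,0,0,0],[0,0,-0.1,0,0,0,0],[0,0,-0.4,0,0,0,0],[0,0,-0.6,0,0,0,0],[0,0,-0.6,0,0,0,0]]'
```

```text
clock: 3.25
tool_pos: [448.1, -350.4, 38.0]
ee_rot: [-0.489, 3.103, -0.0]
ft_force: [-0.5, -0.2, 0.2]
width: 0.1
grasp_force: 0.0
clock: 3.75
tool_pos: [449.3, -351.2, 70.0]
ee_rot: [-0.489, 3.1, -0.004]
ft_force: [-0.1, -0.0, 1.0]
width: -0.2
grasp_force: 0.0
```

The fingers shut on nothing, so I look.

Run:
```python
from see import *
s,c,p,d=wr('w4')
q,e=cams.grab_frame('scene'); np.savez('scene1.npz',p=q,d=e)
t,e2=cams.grab_frame('top'); np.savez('top1.npz',p=t,d=e2)
b=np.hstack([cv2.resize(q[130:230,150:280],None,fx=3,fy=3),cv2.resize(t[190:290,370:490],None,fx=3,fy=3)])
a=cv2.resize(p[100:400,100:540],(440,300)); a=np.pad(a,((0,0),(0,b.shape[1]-440),(0,0)))
cv2.imwrite('pics/miss.png',np.vstack([b,a])[:,:,::-1])
```

```text
3.75 [ 449.3 -351.2   70. ] qvel 0.0357
```

View pics/miss.png

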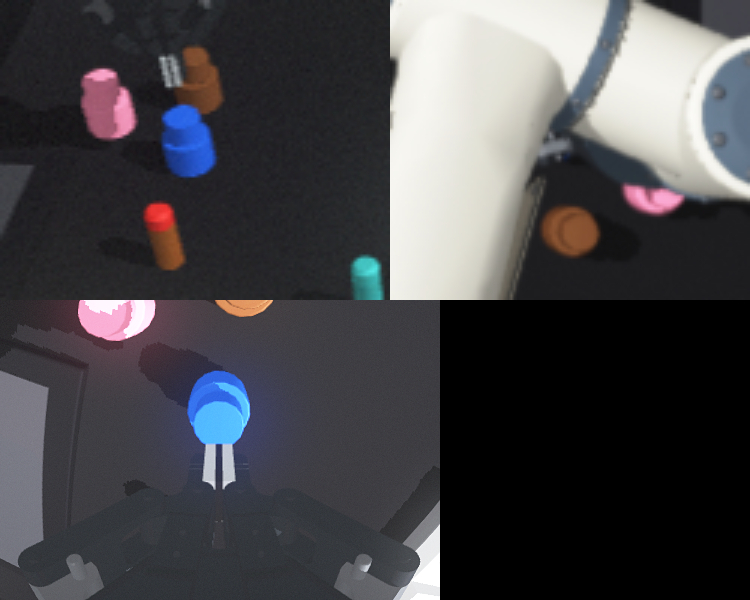

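The shield is still upright. The closed fingers show in the scene crop at about scene (207,158), apparently beside the shield. I check where the fingertips really are in the scene and wrist depth.

Run:
```python
from see import *
s=robot.get_state(); T=s['tool_pos']; Rt=R.from_rotvec(s['ee_rot'])
c=cams.get_calibration('scene'); print('expected tip px scene',proj(c,T).round(1),'seen ~(207,158)', 'seen at z70:',onplane(c,(207,158.5),70).round(1))
f=np.load('scene1.npz');p,d=f['p'],f['d']
H,S,V=cv2.split(cv2.cvtColor(p,cv2.COLOR_RGB2HSV)); m=np.zeros(H.shape,bool); m[146:162,201:211]=1; m&=(V>95)&(S<60)
P=np.array([(lambda o,v:o+v*d[y,x])(*ray(c,(x,y))) for y,x in zip(*np.nonzero(m))]); print('pads scene depth',len(P),np.median(P,0).round(1),P.min(0).round(1),P.max(0).round(1))
m=(H>105)&(H<125)&(S>150)&(V>60); b=np.zeros_like(m); b[155:195,195:235]=1; m&=b
P=np.array([(lambda o,v:o+v*d[y,x])(*ray(c,(x,y))) for y,x in zip(*np.nonzero(m))]); q=P[(P[:,2]>56)&(P[:,2]<66)]; print('shield top scene depth',len(q),((q.min(0)+q.max(0))/2).round(1),q.min(0).round(1),q.max(0).round(1))
(e,k)=fit(m); print(e)
print('shield rim/top expected px',proj(c,(448.5,-351,60)).round(1),proj(c,(448.5,-351,0)).round(1))
c=cams.get_calibration('wrist'); f=np.load('w4.npz');p,d=f['p'],f['d'];Rc=R.from_rotvec(c['rotation'])
H,S,V=cv2.split(cv2.cvtColor(p,cv2.COLOR_RGB2HSV)); m=np.zeros(H.shape,bool); m[240:295,300:340]=1; m&=(V>130)&(S<60)
P=[]
for y,x in zip(*np.nonzero(m)):
    o,v=wray(c,(x,y)); P.append(o+v*d[y,x]/Rc.inv().apply(v)[2])
P=np.array(P);t=Rt.inv().apply(P-T); print('pads wrist: world',np.median(P,0).round(1),P.min(0).round(1),P.max(0).round(1),'tool',t.min(0).round(1),t.max(0).round(1))
```

```text
expected tip px scene [209.4 166.1] seen ~(207,158) seen at z70: [ 417.7 -363.8   70. ]
pads scene depth 50 [ 458.4 -347.   120.6] [ 370.4 -372.3   34.2] [ 462.4 -340.   139.8]
shield top scene depth 84 [ 449.8 -350.3   59.8] [ 431.5 -366.2   56.3] [ 468.1 -334.3   63.4]
((212.07504272460938, 177.08807373046875), (16.458261489868164, 24.908401489257812), 164.83250427246094)
shield rim/top expected px [209.5 168.3] [213.1 183.7]
pads wrist: world [ 437.3 -350.8  126.8] [ 370.6 -373.6   -3.2] [ 498.2 -320.6  244.2] tool [ -50.4  -10.4 -176.6] [80.7 14.8 70.7]
```

Run:
```python
from see import *
c=cams.get_calibration('scene'); f=np.load('scene1.npz');p,d=f['p'],f['d']
for x in (204,205,207,208):
  for y in range(146,164,2):
    o,v=ray(c,(x,y)); print(x,y,p[y,x],(o+v*d[y,x]).round(0),end=' | ')
  print()
c=cams.get_calibration('wrist'); f=np.load('w4.npz');p,d=f['p'],f['d'];Rc=R.from_rotvec(c['rotation'])
for x in (310,327):
  for y in range(238,296,6):
    o,v=wray(c,(x,y)); print(x,y,p[y,x],(o+v*d[y,x]/Rc.inv().apply(v)[2]).round(0),end=' | ')
  print()
```

```text
204 146 [30 31 35] [ 449. -351.  140.] | 204 148 [65 68 71] [ 456. -350.  139.] | 204 150 [149 157 160] [ 459. -350.  135.] | 204 152 [139 144 149] [ 460. -351.  128.] | 204 154 [127 132 137] [ 459. -353.  121.] | 204 156 [72 73 79] [ 457. -355.  112.] | 204 158 [27 25 30] [ 336. -406.    3.] | 204 160 [25 21 24] [ 344. -404.    1.] | 204 162 [23 26 26] [ 356. -401.    3.] | 
205 146 [33 34 37] [ 448. -349.  140.] | 205 148 [41 42 46] [ 457. -347.  140.] | 205 150 [100 105 108] [ 459. -347.  134.] | 205 152 [127 133 137] [ 460. -348.  128.] | 205 154 [160 167 171] [ 457. -351.  119.] | 205 156 [139 145 148] [ 458. -351.  113.] | 205 158 [127 134 137] [ 462. -351.  109.] | 205 160 [28 22 27] [ 342. -401.   -0.] | 205 162 [22 21 23] [ 354. -398.    2.] | 
207 146 [42 41 47] [ 459. -339.  149.] | 207 148 [85 90 92] [ 458. -341.  140.] | 207 150 [137 145 147] [ 458. -342.  134.] | 207 152 [130 136 137] [ 456. -344.  125.] | 207 154 [77 82 82] [ 461. -344.  122.] | 207 156 [79 81 85] [ 459. -346.  114.] | 207 158 [106 110 115] [ 459. -347.  107.] | 207 160 [27 23 28] [ 342. -395.    0.] |
[... 596 characters left out ...]
118.] | 310 262 [193 199 209] [ 438. -356.  123.] | 310 268 [192 198 207] [ 438. -356.  129.] | 310 274 [196 199 209] [ 439. -355.  133.] | 310 280 [196 201 207] [ 438. -355.  138.] | 310 286 [53 56 73] [ 437. -355.  144.] | 310 292 [55 60 73] [ 437. -355.  148.] | 
327 238 [ 85 191 255] [ 453. -341.   60.] | 327 244 [171 194 235] [ 436. -348.  105.] | 327 250 [193 199 213] [ 435. -348.  113.] | 327 256 [195 201 212] [ 436. -348.  118.] | 327 262 [196 201 211] [ 436. -348.  123.] | 327 268 [193 199 209] [ 435. -349.  130.] | 327 274 [194 200 209] [ 436. -349.  134.] | 327 280 [193 199 206] [ 436. -349.  139.] | 327 286 [51 58 71] [ 435. -349.  144.] | 327 292 [57 60 76] [ 435. -349.  148.] |
```

Both cameras agree. The pads span z≈104–141 while the reported TCP z is 70, so the true fingertips sit about 34 mm above the reported TCP, with xy agreeing. The fingers closed above the grip. I correct for this by opening, descending to a reading near 6, and checking the pad height before closing.

```bash
python3 -m crank '[[0,0,0,0,0,0,1],[0,0,0,0,0,0,1],[0,0,0,0,0,0,1],[0,0,0,0,0,0,1]]'
python3 -m crank '[[0,0,0.4,0,0,0,1],[0,0,0.8,0,0,0,1],[0,0,1,0,0,0,0.6],[0,0,1,0,0,0,0.5],[0,0,1,0,0,0,0.5]]'
cat > pads.py <<'E'
from see import *
s,c,p,d=wr('wp'); Rc=R.from_rotvec(c['rotation']); Rt=R.from_rotvec(s['ee_rot'])
H,S,V=cv2.split(cv2.cvtColor(p,cv2.COLOR_RGB2HSV))
m=np.zeros(H.shape,bool); m[230:300,180:460]=1; m&=(V>90)&(S<70)
for ce,st in blobs(m,40):
    P=[]
    x0,y0,w,h=st[:4]
    for y in range(y0,y0+h):
        for x in range(x0,x0+w):
            if m[y,x]:
                o,v=wray(c,(x,y)); P.append(o+v*d[y,x]/Rc.inv().apply(v)[2])
    P=np.array(P); t=Rt.inv().apply(P-s['tool_pos']); print('pad',ce,st,'z 3/97%',np.percentile(P[:,2],[3,97]).round(0),'tool med',np.median(t,0).round(1))
m=(H>105)&(H<125)&(S>150)&(V>60); P=[]
for y,x in zip(*np.nonzero(m)):
    o,v=wray(c,(x,y)); P.append(o+v*d[y,x]/Rc.inv().apply(v)[2])
P=np.array(P); t=Rt.inv().apply(P-s['tool_pos']); k=np.hypot(t[:,0],t[:,1])<45; P=P[k];t=t[k]
zt=np.percentile(P[:,2],97); k=abs(P[:,2]-zt)<6
print('blue top z',zt.round(1),'mid world',((P[k].min(0)+P[k].max(0))/2).round(1),'tool',((t[k].min(0)+t[k].max(0))/2).round(1),np.ptp(t[k],axis=0).round(1))
E
python3 pads.py
```

```text
clock: 4.3
tool_pos: [448.0, -350.3, 67.8]
ee_rot: [0.489, -3.103, -0.0]
ft_force: [0.3, 0.2, 0.4]
width: 58.3
grasp_force: 0.0
clock: 4.8
tool_pos: [448.4, -350.7, 18.5]
ee_rot: [-0.49, 3.103, -0.001]
ft_force: [0.7, -0.3, 0.4]
width: 44.1
grasp_force: 0.0
4.8 [ 448.4 -350.7   18.5] qvel 0.0127
pad [237.2 261.3] [181, 230, 102, 70, 4616] z 3/97% [  0. 101.] tool med [-15.3 -55.7  17.2]
pad [406.4 260.2] [363, 230, 97, 70, 4394] z 3/97% [  0. 102.] tool med [-18.1  65.7  17.2]
blue top z 61.8 mid world [ 447.2 -350.4   59.2] tool [  1.9   0.4 -40.7] [31.8 33.3  7. ]
```

```bash
python3 -m crank '[[0.02,0,0.15,0,0,0,0.5],[0.02,0,0.24,0,0,0,0.5],[0.02,0,0.24,0,0,0,0.5]]'
python3 -m crank '[[0,0,0,0,0,0,0],[0,0,0,0,0,0,0],[0,0,0,0,0,0,0]]'
sed -i 's/m&=(V>90)&(S<70)$/m\&=(V>90)\&(S<70)\&(d<330)/' pads.py; python3 pads.py
```

```text
clock: 5.15
tool_pos: [446.6, -350.4, 5.2]
ee_rot: [0.489, -3.102, -0.002]
ft_force: [-1.0, -0.3, -1.1]
width: 42.8
grasp_force: 0.0
clock: 5.45
tool_pos: [447.3, -350.8, 6.1]
ee_rot: [-0.489, 3.103, -0.0]
ft_force: [0.2, 0.1, 0.2]
width: 31.9
grasp_force: 59.5
5.45 [ 447.3 -350.8    6.1] qvel 0.0013
pad [237.8 260.5] [180, 230, 105, 70, 4158] z 3/97% [ 0. 88.] tool med [-14.9 -54.2   4.9]
pad [396.4 260.1] [353, 230, 98, 70, 4285] z 3/97% [ 0. 88.] tool med [-13.9  56.1   4.9]
pad [444.5 240.3] [434, 230, 23, 23, 129] z 3/97% [-0.  2.] tool med [-9.9 88.1  5. ]
blue top z 61.9 mid world [ 446.9 -349.    60.5] tool [ -0.    1.9 -54.3] [32.7 32.3  9.1]
```

Gripped (59.5 N). I lift, and work out the well centre from the outer contour of the black disc in both first pictures.

```bash
python3 -m crank '[[0,0,-0.3,0,0,0,0],[0,0,-1,0,0,0,0],[0,0,-1.8,0,0,0,0],[0,0,-2.5,0,0,0,0],[0,0,-2.9,0,0,0,0]]'
python3 - <<'E'
from see import *
for n,(x0,x1,y0,y1) in dict(top=(288,318,155,185),scene=(318,356,200,228)).items():
    f=np.load(n+'0.npz'); p,d=f['p'],f['d']; c=cams.get_calibration(n); V=p.max(2); m=np.zeros(V.shape,bool); m[y0:y1,x0:x1]=1
    m&=V<110
    cs,_=cv2.findContours(m.astype(np.uint8),cv2.RETR_EXTERNAL,cv2.CHAIN_APPROX_NONE); k=max(cs,key=cv2.contourArea)
    e=cv2.fitEllipse(cv2.convexHull(k)); print(n,e,cv2.boundingRect(k),onplane(c,e[0],75).round(1))
    # deck height check and cap
    o,v=ray(c,(e[0][0]-15,e[0][1]-8) if n=='top' else (e[0][0]-25,e[0][1]+5)); 
    q=(int(e[0][0]-15),int(e[0][1]-8)) if n=='top' else (int(e[0][0]-25),int(e[0][1]+5)); print('deck',(o+v*d[q[1],q[0]]).round(0))
    P=np.array([(lambda o,v:o+v*d[y,x])(*ray(c,(x,y))) for y in range(y0-4,y1) for x in range(x0,x1) if d[y,x]>0])
    q=P[(P[:,2]>100)&(P[:,2]<116)]; print('cap',len(q),q.mean(0).round(1),((q.min(0)+q.max(0))/2).round(1))
s=robot.get_state(); print(s['tool_pos'],s['width'],s['grasp_force'],s['clock'])
print(units(s,(623,5,s['tool_pos'][2])))
E
```

```text
clock: 6.0
tool_pos: [448.1, -351.5, 154.5]
ee_rot: [-0.489, 3.1, -0.005]
ft_force: [1.2, -0.5, -0.2]
width: 32.3
grasp_force: 59.6
top ((302.2444152832031, 168.93814086914062), (16.981224060058594, 17.839784622192383), 92.51423645019531) (294, 161, 18, 17) [625.8   6.6  75. ]
deck [648.  50.  73.]
cap 61 [625.8   6.1 108.1] [625.7   5.7 107.4]
scene ((334.7915344238281, 215.50839233398438), (15.044999122619629, 20.484811782836914), 94.41019439697266) (325, 209, 21, 15) [624.3   8.3  75. ]
deck [645. -53.  76.]
cap 66 [628.3   7.4 107.3] [627.8   7.6 105.7]
[ 448.10482058 -351.49824794  154.54026393] 32.2638972943178 59.5982551574707 6.0
[-5.523e+00  5.706e+00 -4.000e-03]
```

```bash
python3 -m crank '[[-0.6,0.62,0,0,0,0,0],[-1.2,1.23,0,0,0,0,0],[-1.8,1.85,0,0,0,0,0],[-2.4,2.46,0,0,0,0,0],[-3,3.08,0,0,0,0,0]]'
python3 -m crank '[[-0.6,0.62,0,0,0,0,0],[-1.2,1.23,0,0,0,0,0],[-1.8,1.85,0,0,0,0,0],[-2.3,2.36,0,0,0,0,0],[-2.57,2.64,0,0,0,0,0]]'
python3 -m crank '[[0,0,0,0,0,0,0],[0,0,0,0,0,0,0]]'
python3 - <<'E'
from see import *
s=robot.get_state(); print(s['tool_pos'],s['grasp_force'],units(s,(625,6.8,s['tool_pos'][2])))
E
```

```text
clock: 6.5
tool_pos: [542.9, -156.3, 151.1]
ee_rot: [-0.489, 3.103, 0.0]
ft_force: [0.7, -1.1, 0.0]
width: 32.1
grasp_force: 59.7
clock: 7.0
tool_pos: [624.8, 9.8, 150.4]
ee_rot: [0.492, -3.102, -0.001]
ft_force: [-0.3, -1.0, 0.3]
width: 32.1
grasp_force: 59.7
clock: 7.2
tool_pos: [623.9, 6.9, 150.7]
ee_rot: [0.49, -3.102, 0.0]
ft_force: [0.1, -0.3, -0.2]
width: 32.0
grasp_force: 59.7
[623.87992435   6.91500167 150.74782887] 59.68896746635437 [-0.021 -0.009 -0.   ]
```

```bash
cat > chk.py <<'E'
from see import *
import sys
tag=sys.argv[1]
s=robot.get_state(); T=s['tool_pos']; print(s['clock'],T.round(1),s['ft_force'].round(1),s['grasp_force'])
c=cams.get_calibration('scene'); q,e=cams.grab_frame('scene'); np.savez('sc_'+tag,p=q,d=e)
H,S,V=cv2.split(cv2.cvtColor(q,cv2.COLOR_RGB2HSV)); m=(H>105)&(H<125)&(S>150)&(V>60); b=np.zeros_like(m); b[100:250,300:372]=1; m&=b
k=max(cv2.findContours(m.astype(np.uint8),cv2.RETR_EXTERNAL,cv2.CHAIN_APPROX_NONE)[0],key=cv2.contourArea); print('blue bbox',cv2.boundingRect(k),'minrect',cv2.minAreaRect(k))
P=np.array([(lambda o,v:o+v*e[y,x])(*ray(c,(x,y))) for y,x in zip(*np.nonzero(m)) if e[y,x]>0]); P=P[(np.hypot(P[:,0]-T[0],P[:,1]-T[1])<45)]
r=T[2]-6  # expected rim height
for lo,hi in((2,10),(10,20),(20,30)):
    t=P[(P[:,2]>r+lo)&(P[:,2]<r+hi)]
    if len(t)<8: continue
    # circle of radius 23 fitted to the skirt face
    from scipy.optimize import least_squares
    f=least_squares(lambda a:np.hypot(t[:,0]-a[0],t[:,1]-a[1])-23,[T[0],T[1]],loss='soft_l1').x
    print('skirt slice',lo,len(t),'axis',f.round(1))
print('z range',np.percentile(P[:,2],[2,98]).round(1),'exp rim',r.round(1))
w,_=cams.grab_frame('wrist')
a=cv2.resize(q[130:250,270:400],None,fx=3,fy=3); bb=cv2.resize(w[100:400,140:500],(432,360))
cv2.imwrite(f'pics/{tag}.png',np.hstack([a,bb])[:,:,::-1])
E
python3 chk.py hov
```

```text
7.2 [623.9   6.9 150.7] [ 0.1 -0.3 -0.2] 59.68896746635437
blue bbox (328, 173, 19, 30) minrect ((337.0, 187.5), (29.0, 18.0), 90.0)
skirt slice 2 36 axis [624.6   7.8]
skirt slice 10 50 axis [624.9   8.4]
skirt slice 20 59 axis [624.9   7.7]
z range [149.  206.4] exp rim 144.7
```

View pics/hov.png

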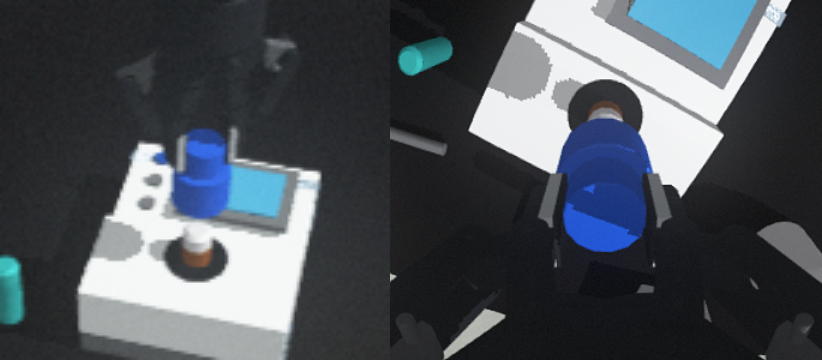

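The view shows the shield held upright above the vial, with the skirt axis at (624.8, 8.0) and the disc at (624.3, 8.3) in the same camera. I nudge 1 mm in x and descend.

```bash
python3 -m crank '[[-0.02,0,0.2,0,0,0,0],[-0.02,0,0.45,0,0,0,0],[-0.02,0,0.7,0,0,0,0],[-0.02,0,0.9,0,0,0,0],[-0.02,0,0.95,0,0,0,0]]'
python3 -m crank '[[0,0,0.05,0,0,0,0],[0,0,0.1,0,0,0,0],[0,0,0.15,0,0,0,0],[0,0,0.2,0,0,0,0],[0,0,0.2,0,0,0,0]]'
```

```text
clock: 7.8
tool_pos: [623.8, 7.2, 101.2]
ee_rot: [0.488, -3.1, -0.0]
ft_force: [-1.0, -0.3, -0.2]
width: 31.9
grasp_force: 59.7
clock: 8.3
tool_pos: [624.9, 7.5, 93.2]
ee_rot: [0.489, -3.103, -0.0]
ft_force: [0.4, -0.1, 0.3]
width: 32.1
grasp_force: 59.7
```

```bash
python3 -m crank '[[0,0,0.03,0,0,0,0],[0,0,0.06,0,0,0,0],[0,0,0.1,0,0,0,0],[0,0,0.14,0,0,0,0],[0,0,0.14,0,0,0,0]]'
python3 -m crank '[[0,0,0.02,0,0,0,0],[0,0,0.04,0,0,0,0],[0,0,0.06,0,0,0,0],[0,0,0.06,0,0,0,0]]'
```

```text
clock: 8.8
tool_pos: [625.4, 7.4, 86.8]
ee_rot: [-0.489, 3.102, -0.0]
ft_force: [0.7, -0.2, 3.3]
width: 32.0
grasp_force: 59.9
clock: 9.2
tool_pos: [625.4, 7.4, 83.8]
ee_rot: [-0.489, 3.102, -0.0]
ft_force: [-0.0, 0.3, 5.3]
width: 32.0
grasp_force: 60.1
```

Spring force is building as expected (3.3 N, then 5.3 N). I continue in small steps.

```bash
python3 -m crank '[[0,0,0.02,0,0,0,0],[0,0,0.04,0,0,0,0],[0,0,0.04,0,0,0,0]]'
python3 -m crank '[[0,0,0.02,0,0,0,0],[0,0,0.03,0,0,0,0],[0,0,0.03,0,0,0,0]]'
```

```text
clock: 9.5
tool_pos: [625.5, 7.4, 82.0]
ee_rot: [-0.489, 3.102, -0.0]
ft_force: [-0.8, 0.8, 6.4]
width: 31.9
grasp_force: 60.1
clock: 9.8
tool_pos: [625.7, 7.4, 81.1]
ee_rot: [-0.49, 3.101, -0.001]
ft_force: [-1.0, 0.6, 8.8]
width: 32.0
grasp_force: 60.7
```

```bash
python3 -m crank '[[0,0,0.01,0,0,0,0],[0,0,0.02,0,0,0,0],[0,0,0.02,0,0,0,0]]'; python3 chk.py press
```

```text
clock: 10.1
tool_pos: [625.8, 7.4, 81.1]
ee_rot: [-0.49, 3.101, -0.001]
ft_force: [-3.2, 1.0, 11.5]
width: 32.2
grasp_force: 61.1
10.1 [625.8   7.4  81.1] [-3.2  1.  11.5] 61.13825798034668
blue bbox (326, 195, 19, 28) minrect ((335.0, 208.5), (27.0, 18.0), 90.0)
skirt slice 2 32 axis [626.3   8.3]
skirt slice 10 51 axis [626.2   8.5]
skirt slice 20 48 axis [626.2   8.2]
z range [ 77.5 137.2] exp rim 75.1
```

View pics/press.png

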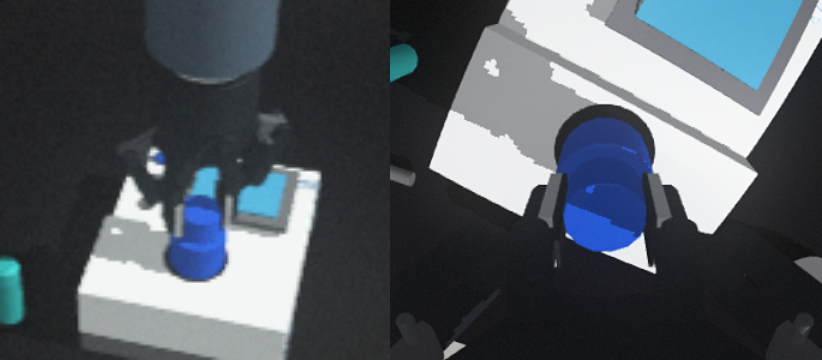

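The rim sits on the black disc around the well, the reading has stalled at 81.1 and force is rising, so it is seated. I press a little more.

```bash
python3 -m crank '[[0,0,0.01,0,0,0,0],[0,0,0.03,0,0,0,0],[0,0,0.03,0,0,0,0],[0,0,0.03,0,0,0,0]]'; python3 -m crank '[[0,0,0,0,0,0,0],[0,0,0,0,0,0,0],[0,0,0,0,0,0,0],[0,0,0,0,0,0,0],[0,0,0,0,0,0,0]]'
```

```text
clock: 10.6
tool_pos: [626.0, 7.3, 81.0]
ee_rot: [-0.49, 3.099, -0.001]
ft_force: [-5.9, 1.8, 18.8]
width: 32.0
grasp_force: 61.9
clock: 11.1
tool_pos: [626.0, 7.3, 81.0]
ee_rot: [-0.49, 3.099, -0.001]
ft_force: [-6.4, 1.7, 18.5]
width: 32.1
grasp_force: 61.9
```

Stable: 18.5 N total, of which about 11 N is on the deck, tilt under 0.01 rad, centred within about 2 mm. I hand it in.

```bash
python3 -c "
from rig import ticket
print(ticket.close_job())"
```

```text
the job is handed in; nothing more can be done
None
```

The blue shield is over the vial and the arm is still pressing it flat on the photometer deck, with about 11 N on the deck by my estimate; the job was handed in at about 11 s, and no verdict came back.

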